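# Open the slicing guide and hold its pusher at the loading mark

### The arm

A 6-joint arm with a two-finger parallel gripper is mounted at the origin on a cart in front of the work surface, level with it; the furniture and walls round the work are solid. World frame = base frame: x ahead of the robot, y to its left, z up, the work surface at z = 0. Lengths are in mm, angles in rad, forces in N, time in s.
With the tool pointing down it reaches from about 325 to 850 mm from the base axis. Payload 15.5 kg.
Tool frame: the origin (TCP) lies midway between the tips of the shut fingers; the grasp point (between the pads) lies 19 mm behind it (tcp_to_grasp is the distance from the TCP to the grasp point, in mm); z points along the fingers, y is the line along which they close (so a half turn about z gives the same grasp; the last joint's range is limited). The gripper opens to 91 mm and grips with 3 to 60 N. Pads are 32 mm wide; open, the fingers measure 118 mm over their backs; the gripper's body (76 mm by 178 mm) begins 60 mm behind the grasp point.
Start: joints at [-1.3, 0.494, 1.345, -0, 1.302, -0.096], TCP at [223.561, -583.649, 213.915] pointing down, gripper open.
Joint ranges: [-2.91, 2.91], [-0.82, 2.16], [0.22, 2.67], [-1.22, 4.37], [0.12, 2.79], [-3.08, 3.08]. Speed limits (rad/s): [1.89, 1.89, 2.57, 3.01, 3.01, 3.01].

### API

Orientations are given as a 3x3 rotation matrix whose columns are the frame's x, y, z axes.
In Python, from plant import observe, snapshot, camera_model, close_job, tcp_to_grasp gives the robot as it stands.
- The arm moves only by the tool jog_arm, never from a script. Its argument "rows" is a list of rows, each a list of 7 numbers: the shift along the tool's x, y, z in m, then the turn, a rotation vector about the tool's x, y, z in degrees, then the opening, from 0 (shut) to 1 (fully open). In form: [[dx, dy, dz, rx, ry, rz, claw], ...]. A call has 1 to 10 rows; each row shifts and turns the commanded pose from where the row before left it, along the tool's axes as they then stand; what a row does not reach is not made up. A row lasts 1/12 s, in which the tool goes at most 41.7 mm and 7.16 degrees, less where a joint would pass 70% of its speed; a pose out of reach is approached as far as the arm can. A call is refused whole if a number of a shift passes 0.0417 or a number of a turn 7.16, either way. A call with a gripper value outside its range is refused whole. The fingers move at their own pace and stop on an object; "squeeze" is the grip in N (left out, the last holds). Time passes only in rows, so rows that do not move let the fingers close. It gives the time, the measured TCP pose, the force, the opening and the grip force at its end, in the units of the state.
- observe(): the state, without advancing time (a new reading comes with each control period).
- snapshot(name): name is "side" or "top"; returns the picture (400x640x3 uint8, blue, green, red); there is no depth.
- camera_model(name): a dict with "fx", "fy", "cx", "cy" (pixels), "eye" and "attitude" of the camera in the world. Camera axes: x right, y down, z forward; pixel columns grow to the right and rows downward; lengths in mm; the calibration is good to about 2 mm. A picture is of the moment at which its call begins. camera_model takes no time and is no camera call.
- close_job(): hands the job in; it is judged then, once.
The state is a dict: "clock": time; "joints": joint angles; "qd": joint speeds; "joint_efforts": joint torques, N m; "ee_pos": TCP position; "tcp_rot": TCP orientation; "contact_force": force on the tool from outside, world axes, zero at the start; "ft_torque": the same for the moment, N m; "grip_width": finger opening in mm; "finger_force": force on a finger pad.
Only numpy, scipy, OpenCV 4.12 (cv2) and the standard library are available. Lean on these libraries where they do the work, as an engineer would, in place of code of your own. Each camera call takes 0.05 s, during which the arm holds its last target. There are 200 camera calls.

### The job

Open the slicing guide for loading: wind its handwheel (the one with the red crank knob) clockwise until the metal fence is hard up against the end stop - use the wheel, do not push the fence itself - then pull the spring-loaded pusher out by its upright blue handle until its yellow pointer is level with the line of the red mark. Finish while still holding the handle there: the pusher springs back if let go, so the program ends with it held at the mark and the fence still at its stop. Do not knock over or push away the lemon, the glass tumbler or the mug.

Things in the scene. Friction and masses are not known exactly. Their poses are not given: they have to be found in the camera images.
- guide: Slicing guide, fixed: pale wooden base 290 x 190 x 14 mm. Origin on the worktop; x is its long axis (pusher pulls out to -x, fence moves to +x), y left, z up. Base spans x -165..125, y -85..105 mm. All on it is under 65 mm high except the red knob and blue handle. Pusher, fence and stop lie on the line y = -35 mm; the wheel is at x 12, y 65 mm.
- wheel_axis (a point): Point on the vertical axis of the black handwheel (94 mm across, its top 62 mm above the worktop), 90 mm above the worktop.
- crank_knob (a point): Middle of the upright red crank knob on the wheel, 34 mm from the wheel's axis and 90 mm above the worktop. The knob is round, 18 mm across, stands from 65 to 109 mm above the worktop and swivels freely, so grip it from above and lead it round the axis without turning the hand. Moving it takes about 2 to 3 N.
- wheel (a joint): Angle of the handwheel (rad), growing clockwise seen from above, 0 to 7.5, where the fence meets the stop and the wheel stops dead. It stays where it is left; starts between 0 and 3.5. At 0 the knob is on the guide's +x side of the axis, at 1.57 on its -y side.
- fence: The metal fence across the bay, a slide driven by the wheel at 6 mm per rad along the guide's x. Its origin coincides with the guide's at wheel angle 0 (fence nearest the robot) and lies at x = +45 mm in the guide when it is against the end stop (aluminium block with rubber buffers at the guide's far end). Its plate is 66 mm wide, top 56 mm above the worktop. Not to be pushed by hand.
- pusher: The spring-loaded pusher, a slide that moves only along the guide's x. At rest its origin coincides with the guide's; pulled out by d it lies at x = -d in the guide (0 to 55 mm). The spring pulls it back to 0: 5 N at rest, 120 N/m, so about 8 to 10 N at the mark.
- handle (a point): Grip point of the upright blue handle plate of the pusher: middle of the plate, 85 mm above the worktop. The plate is 10 mm thick along the guide's x, 46 mm wide along y, and reaches from 27 to 99 mm above the worktop; the thin rod behind it, to the bracket, is below 42 mm.
- pointer (a point): The tip of the pusher's yellow pointer, 30 mm above the worktop beside the handle's foot; it moves with the pusher.
- mark: The red mark, a fixed rider on the rail left of the handle, 14 x 18 mm with an upright line-like fin 3 mm thick and 32 mm above the worktop. Origin under the fin; same axes as the guide. The pointer is at the mark when both have the same x along the guide, 25 to 45 mm of pull from rest.
- lemon: A lemon, 72 x 55 x 56 mm, lying left of the guide, origin under its middle; leave alone.
- tumbler: A clear glass tumbler, 81 mm across, 93 mm high, origin under its middle; leave alone.
- mug: A small white mug with blue flowers, 62 x 88 x 50 mm, origin under its middle; leave alone.

How it is judged (in metres and radians):
On the way, in this order (a step that is already met when the one before it is completed fails the run):
1. the fence is wound against the end stop (x of fence in the frame of guide above 0.0435 m), for 0.2 s.
2. the pusher is pulled out to the mark (x of pointer in the frame of mark between -0.004 and 0.004 m), for 0.2 s.
At the end, for the whole second after the job is handed in: The fence is within 1.5 mm of its end stop, the pointer is within 4 mm of the mark along the guide and still, and the fingers are holding the pusher against its spring (over 3 N) when the program ends and through the second after (all of step 2 and x of fence in the frame of guide above 0.0435 m and linear speed of pusher below 0.01 m/s and contact force between the fingers and pusher above 3 N); the arm keeps its last pose, push and grip.
It fails at once if the robot pushed the fence itself (contact force between any of the fingers, the arm and fence above 2 N).
It fails at once if the lemon was moved more than 30 mm (distance of lemon from where it was at the start of the episode above 0.03 m).
It fails at once if the tumbler was pushed more than 30 mm or tipped over (distance of tumbler from where it was at the start of the episode above 0.03 m or angle between tumbler's own z axis and vertical above 0.6 rad).
It fails at once if the mug was pushed more than 30 mm or tipped over (distance of mug from where it was at the start of the episode above 0.03 m or angle between mug's own z axis and vertical above 0.6 rad).
It also fails if it takes over 58 s, if anything falls off the work surface, if the arm or the gripper's body presses on something with over 40 N, if the wrist force passes 120 N, or if a joint passes its speed limit or range.

## Working session

There is one attempt and no reset: what is moved stays moved. The work goes in short steps, Python scripts to look and compute and a tool call to move; the robot and the scene stay as the last step left them, time stands still between calls to the robot, and variables do not carry over. Pictures are saved under pics/ and viewed, at most 10 in all, crops included, and the job is handed in when it is done.

Besides the shell and the picture viewer there is one more tool, called after "Call:" as name(argument=value, ...), one argument or row to a line, values as JSON. jog_arm: Moves the arm, as the interface text tells. Its arguments: {"type":"object","properties":{"rows":{"type":"array","items":{"type":"array","items":{"type":"number"}}},"squeeze":{"type":"number"}},"required":["rows"]}

```bash
mkdir -p pics
python3 - <<'E'
from plant import *
import cv2
s=observe();print(s)
for n in("side","top"):
    cv2.imwrite(f"pics/{n}0.png",snapshot(n));print(n,camera_model(n))
E
```

```text
{'clock': 0.0, 'joints': array([-1.30047007e+00,  4.94197696e-01,  1.34614241e+00, -5.03472451e-06,
        1.30251595e+00, -9.55084844e-02]), 'qd': array([-0.00182092,  0.00045303, -0.00129736,  0.00016271, -0.0022726 ,
       -0.00036642]), 'joint_efforts': array([ 3.19816700e-04, -8.78825068e+01, -3.81860018e+01,  7.07200659e-02,
        5.34578855e-02,  1.19639381e-05]), 'ee_pos': array([ 223.47137184, -583.26108969,  213.32543224]), 'tcp_rot': array([[ 9.33825017e-01,  3.57729954e-01, -3.42064633e-04],
       [ 3.57730099e-01, -9.33824233e-01,  1.21622381e-03],
       [ 1.15651444e-04, -1.25810703e-03, -9.99999202e-01]]), 'contact_force': array([ 0.50885268, -0.15507788,  0.73841486]), 'ft_torque': array([-0.00622137,  0.01059058, -0.04690824]), 'finger_force': 0.0, 'grip_width': 91.12191509432802}
side {'fx': 434.0035460097695, 'fy': 434.0035460097695, 'cx': 320.31344842936744, 'cy': 199.27263861913787, 'eye': array([ 537.36455652, -435.98440213,  651.87099344]), 'attitude': array([[ 0.99940078, -0.0116695 ,  0.03258684],
       [-0.0318665 , -0.67774709,  0.73460425],
       [ 0.01351318, -0.73520249, -0.67771284]])}
top {'fx': 514.2380567071004, 'fy': 514.2380567071004, 'cx': 328.8434411027081, 'cy': 207.0903298773488, 'eye': array([ 354.60540516,  193.13635921, 1068.96982244]), 'attitude': array([[-0.0476614 , -0.97661168,  0.20966168],
       [-0.9988423 ,  0.04796767, -0.00362694],
       [-0.00651487, -0.20959182, -0.97776727]])}
```

View pics/top0.png

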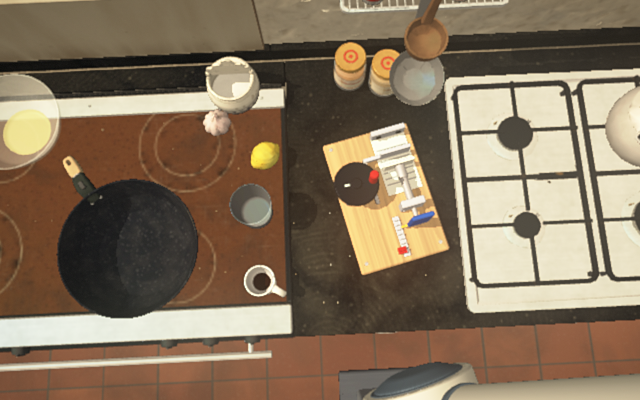

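View pics/side0.png

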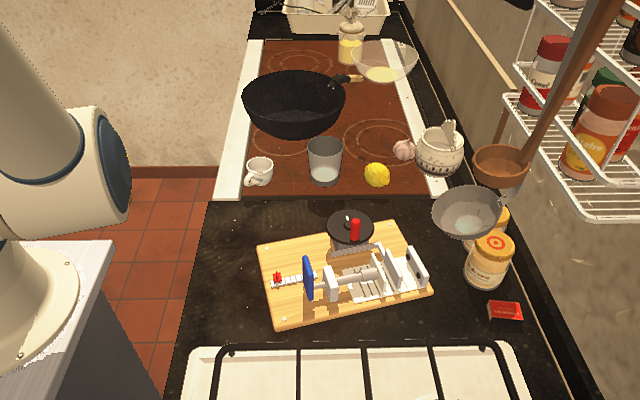

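The top picture shows the guide around (385,195), knob (374,176), blue handle (420,218) and red mark (403,251). I'll enlarge both views to read points.

Run:
```python
import cv2
a=cv2.imread("pics/top0.png")[115:280,315:455];cv2.imwrite("pics/t1.png",cv2.resize(a,None,fx=3.6,fy=3.6,interpolation=2))
a=cv2.imread("pics/side0.png")[200:335,250:440];cv2.imwrite("pics/s1.png",cv2.resize(a,None,fx=4,fy=4,interpolation=2))
```

```text
(no output)
```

View pics/t1.png

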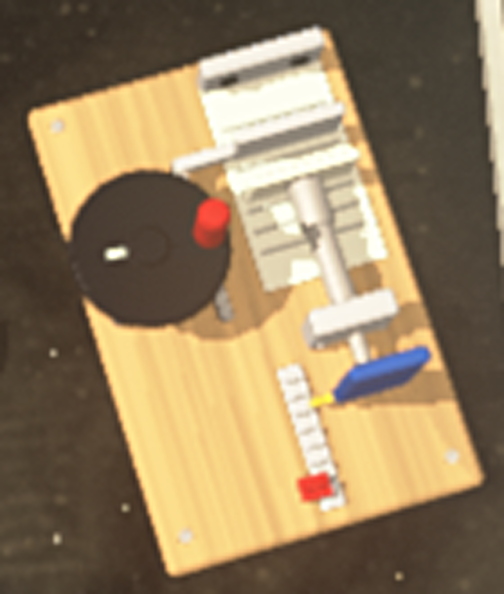

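View pics/s1.png

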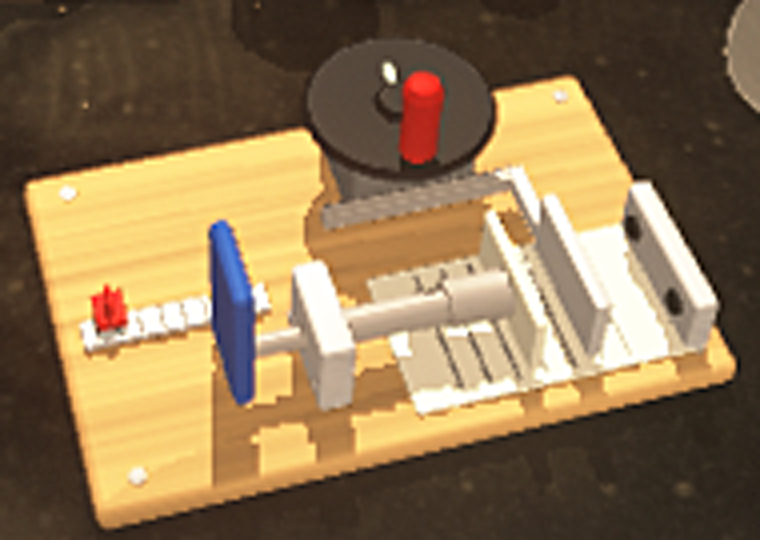

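The crops show the base corners, the wheel hub at about t(153,245), the knob top at t(215,207) / s(423,78), the pointer tip at t(314,402) and the mark fin at t(316,480) / s(107,292).

```bash
cat > h.py <<'E'
import numpy as np
from plant import *
C={n:camera_model(n) for n in("side","top")}
def proj(n,P):
    c=C[n];p=c["attitude"].T@(np.array(P)-c["eye"]);return np.array([c["fx"]*p[0]/p[2]+c["cx"],c["fy"]*p[1]/p[2]+c["cy"]])
def ray(n,uv,z):
    c=C[n];d=c["attitude"]@[(uv[0]-c["cx"])/c["fx"],(uv[1]-c["cy"])/c["fy"],1];return c["eye"]+d*(z-c["eye"][2])/d[2]
def T(u,v):return np.array([u/3.6+315,v/3.6+115])-.4
def S(u,v):return np.array([u/4+250,v/4+200])-.4
def G(g,p):
    c,s=np.cos(g[2]),np.sin(g[2]);return np.array([g[0]+c*p[0]-s*p[1],g[1]+s*p[0]+c*p[1],p[2]])
E
python3 - <<'E'
from h import *
from scipy.optimize import least_squares
co=[(125,105,14),(125,-85,14),(-165,-85,14),(-165,105,14)]
t=[T(30,110),T(325,30),T(484,478),T(170,572)];s=[S(572,78),S(735,362),S(100,513),S(27,187)]
f=lambda g:np.concatenate([proj("top",G(g,p))-u for p,u in zip(co,t)]+[proj("side",G(g,p))-u for p,u in zip(co,s)])
r=least_squares(f,[500,50,0]);g=r.x;print(g,np.round(r.fun,1))
inv=lambda P:np.round(np.array([[np.cos(g[2]),np.sin(g[2])],[-np.sin(g[2]),np.cos(g[2])]])@(P[:2]-g[:2]),1)
for n,u,z in[("top",T(216,207),109),("side",S(423,76),109),("side",S(419,158),65),("top",T(316,402),30),("top",T(316,478),32),("side",S(107,290),32),("top",T(153,245),64)]:
    print(n,z,inv(ray(n,u,z)))
print("axis",G(g,(12,65,90)))
for n,u,z in[("top",(250,190),93),("top",(265,155),30),("top",(260,280),50)]:print(ray(n,u,z))
E
```

```text
[6.22065615e+02 6.60206752e+01 2.41015426e-01] [-1.1 -0.2  0.8 -1.9  1.   0.8  0.1  1.1  0.8 -1.9  1.6  0.4 -0.7  1.1
 -1.4 -2.1]
top 109 [10.7 30.1]
side 109 [ 9.9 33.7]
side 65 [ 8.2 25.1]
top 30 [-95.5  -2.5]
top 32 [-137.    11.5]
side 32 [-140.    13.9]
top 64 [11.  63.2]
axis [618.20399489 132.00618788  90.        ]
[605.61767611 341.99929946  93.        ]
[696.50423567 318.72004063  30.        ]
[433.13426021 331.71071129  50.        ]
```

Call:
jog_arm(
  rows=[
    [0,0,0,0,0,-6.91,0.6],
    [0,0,0,0,0,-6.91,0.6],
    [0,0,0,0,0,-6.91,0.6],
    [0,0,0,0,0,-6.91,0.6],
    [0,0,0,0,0,-6.91,0.6],
    [0,0,0,0,0,-6.91,0.6],
  ],
  squeeze=30,
)

```text
clock: 0.6
ee_pos: [223.5, -583.4, 213.6]
tcp_rot: [[0.458, 0.889, -0.0], [0.889, -0.458, 0.001], [0.001, -0.001, -1.0]]
contact_force: [1.3, -0.5, -0.4]
grip_width: 55.4
finger_force: 0.0
```

Call:
jog_arm(
  rows=[
    [0,0,0,0,0,-6.91,0.6],
    [0,0,0,0,0,-6.91,0.6],
    [0,0,0,0,0,-6.91,0.6],
    [0,0,0,0,0,-6.91,0.6],
    [0,0,0,0,0,-6.91,0.6],
    [0,0,0,0,0,-6.91,0.6],
    [0,0,0,0,0,0,0.6],
  ],
)

```text
clock: 1.18
ee_pos: [223.5, -583.5, 213.6]
tcp_rot: [[-0.246, 0.969, -0.0], [0.969, 0.246, 0.001], [0.001, -0.0, -1.0]]
contact_force: [0.5, 0.1, 0.9]
grip_width: 54.7
finger_force: 0.0
```

```bash
cat >> h.py <<'E'
g=np.array([622.07,66.02,0.241])
def delta(P):
    s=observe();return np.round(s["tcp_rot"].T@(np.array(P)-s["ee_pos"]),1)
def status():
    s=observe();R=s["tcp_rot"];gi=(s["ee_pos"][:2]-g[:2]);c,q=np.cos(g[2]),np.sin(g[2])
    print(round(s["clock"],2),s["ee_pos"].round(1),"guide",(c*gi[0]+q*gi[1]).round(1),(-q*gi[0]+c*gi[1]).round(1),"tool y vs guide x deg",np.degrees(np.arctan2(R[1,1],R[0,1])-g[2]).round(2),"F",s["contact_force"].round(1),"w",round(s["grip_width"],1),round(s["finger_force"],1),"tilt",R[:,2].round(4))
E
python3 -c "
from h import *
status();K=G(g,(10.5,31,170));print(K,delta(K),observe()['joints'].round(2))"
```

```text
1.18 [ 223.5 -583.5  213.6] guide -542.1 -535.6 tool y vs guide x deg 0.45 F [0.5 0.1 0.9] w 54.7 0.0 tilt [-2.e-04  6.e-04 -1.e+00]
[624.86765855  98.63016876 170.        ] [562.2 557.   43.9] [-1.3   0.49  1.35 -0.    1.3  -1.55]
```

Call:
jog_arm(
  rows=[
    [0.028,0.028,0,0,0,0,0.6],
    [0.028,0.028,0,0,0,0,0.6],
    [0.028,0.028,0,0,0,0,0.6],
    [0.028,0.028,0,0,0,0,0.6],
    [0.028,0.028,0,0,0,0,0.6],
    [0.028,0.028,0,0,0,0,0.6],
    [0.028,0.028,0,0,0,0,0.6],
    [0.028,0.028,0,0,0,0,0.6],
    [0.028,0.028,0,0,0,0,0.6],
    [0.028,0.028,0,0,0,0,0.6],
  ],
)

```text
clock: 2.02
ee_pos: [428.8, -242.8, 214.0]
tcp_rot: [[-0.235, 0.972, 0.0], [0.972, 0.235, -0.0], [-0.0, 0.0, -1.0]]
contact_force: [1.3, -1.7, 0.4]
grip_width: 54.7
finger_force: 0.0
```

Call:
jog_arm(
  rows=[
    [0.028,0.028,0,0,0,0,0.6],
    [0.028,0.028,0,0,0,0,0.6],
    [0.028,0.028,0,0,0,0,0.6],
    [0.028,0.028,0,0,0,0,0.6],
    [0.028,0.028,0,0,0,0,0.6],
    [0.028,0.028,0,0,0,0,0.6],
    [0.028,0.028,0,0,0,0,0.6],
    [0.028,0.028,0,0,0,0,0.6],
    [0.028,0.025,0,0,0,0,0.6],
    [0,0,0,0,0,0,0.6],
  ],
)

```text
clock: 2.85
ee_pos: [611.8, 65.2, 213.5]
tcp_rot: [[-0.239, 0.971, 0.001], [0.971, 0.239, 0.002], [0.001, 0.001, -1.0]]
contact_force: [-1.5, 0.0, -0.1]
grip_width: 54.5
finger_force: 0.0
```

```bash
python3 -c "
from h import *
import cv2
status();K=G(g,(10.5,31,71));print(delta(K))
a=snapshot('side')[120:330,220:470];cv2.imwrite('pics/s2.png',cv2.resize(a,None,fx=2.8,fy=2.8,interpolation=2))"
```

```text
2.85 [611.8  65.2 213.5] guide -10.2 1.6 tool y vs guide x deg 0.0 F [-1.5  0.  -0.1] w 54.5 0.0 tilt [ 0.0011  0.0016 -1.    ]
[ 29.2  20.5 142.6]
```

View pics/s2.png

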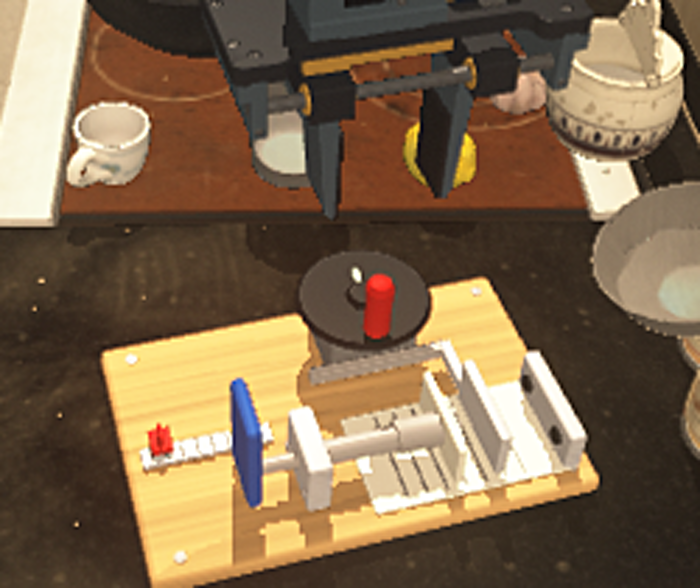

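The view shows the fingers open above the wheel, with the knob at px (379,305) ahead of them as computed. I'll move over it and descend.

Call:
jog_arm(
  rows=[
    [0.015,0.01,0,0,0,0,0.6],
    [0.0145,0.0105,0,0,0,0,0.6],
    [0,0,0.035,0,0,0,0.6],
    [0,0,0.035,0,0,0,0.6],
    [0,0,0.035,0,0,0,0.6],
    [0,0,0.02,0,0,0,0.6],
    [0,0,0.013,0,0,0,0.6],
    [0,0,0,0,0,0,0.6],
  ],
)

```text
clock: 3.57
ee_pos: [620.1, 92.3, 72.9]
tcp_rot: [[-0.236, 0.972, -0.005], [0.972, 0.236, -0.0], [0.001, -0.005, -1.0]]
contact_force: [-0.9, -0.6, 0.2]
grip_width: 54.5
finger_force: 0.0
```

Call:
jog_arm(
  rows=[
    [0,0,0,0,0,0,0.1],
    [0,0,0,0,0,0,0.1],
    [0,0,0,0,0,0,0.1],
    [0,0,0,0,0,0,0.1],
    [0,0,0,0,0,0,0.1],
    [0,0,0,0,0,0,0.1],
  ],
)

```text
clock: 4.07
ee_pos: [622.9, 93.3, 76.6]
tcp_rot: [[-0.24, 0.971, 0.001], [0.971, 0.24, 0.0], [-0.0, 0.001, -1.0]]
contact_force: [1.4, 0.8, 2.9]
grip_width: 17.5
finger_force: 10.2
```

```bash
python3 -c "
from h import *
import cv2
status();K=G(g,(10.5,31,71));print(delta(K))
a=snapshot('side')[120:330,220:470];cv2.imwrite('pics/s3.png',cv2.resize(a,None,fx=2.8,fy=2.8,interpolation=2))"
```

```text
4.07 [622.9  93.3  76.6] guide 7.3 26.3 tool y vs guide x deg 0.06 F [1.4 0.8 2.9] w 17.5 10.2 tilt [ 1.5e-03  1.0e-04 -1.0e+00]
[4.7 3.2 5.6]
```

View pics/s3.png

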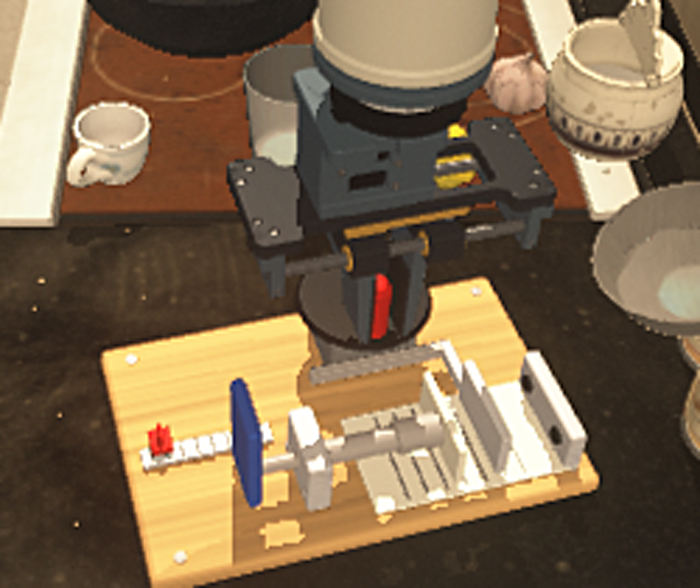

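The knob is between the closed fingers (px 380,305) and the width of 17.5 mm matches it. I'll work out the arc steps.

```bash
cat >> h.py <<'E'
def arc(a,n=10,d=.1):
    A=a+d*np.arange(n+1);print(a,[[round(y/1000,4),round(x/1000,4)] for x,y in zip(np.diff(34*np.cos(A)),np.diff(-34*np.sin(A)))])
E
python3 -c "
from h import *
status()
arc(1.7)"
```

```text
4.12 [622.8  93.3  76.6] guide 7.3 26.3 tool y vs guide x deg 0.07 F [0.8 0.4 6. ] w 16.8 30.0 tilt [ 1.3e-03  1.0e-04 -1.0e+00]
1.7 [[np.float64(0.0006), np.float64(-0.0033)], [np.float64(0.0009), np.float64(-0.0033)], [np.float64(0.0013), np.float64(-0.0032)], [np.float64(0.0016), np.float64(-0.003)], [np.float64(0.0019), np.float64(-0.0028)], [np.float64(0.0021), np.float64(-0.0026)], [np.float64(0.0024), np.float64(-0.0024)], [np.float64(0.0026), np.float64(-0.0022)], [np.float64(0.0028), np.float64(-0.0019)], [np.float64(0.003), np.float64(-0.0016)]]
```

Call:
jog_arm(
  rows=[
    [0.0006,-0.0033,0,0,0,0,0.1],
    [0.0009,-0.0033,0,0,0,0,0.1],
    [0.0013,-0.0032,0,0,0,0,0.1],
    [0.0016,-0.003,0,0,0,0,0.1],
    [0.0019,-0.0028,0,0,0,0,0.1],
    [0.0021,-0.0026,0,0,0,0,0.1],
    [0.0024,-0.0024,0,0,0,0,0.1],
    [0.0026,-0.0022,0,0,0,0,0.1],
    [0.0028,-0.0019,0,0,0,0,0.1],
    [0.003,-0.0016,0,0,0,0,0.1],
  ],
)

```text
clock: 4.95
ee_pos: [592.7, 105.6, 76.5]
tcp_rot: [[-0.24, 0.971, 0.002], [0.971, 0.24, -0.0], [-0.0, 0.002, -1.0]]
contact_force: [3.5, -1.7, 6.1]
grip_width: 17.0
finger_force: 30.0
```

```bash
python3 -c "
from h import *
status()
arc(2.7)"
```

```text
4.95 [592.7 105.6  76.5] guide -19.1 45.5 tool y vs guide x deg 0.07 F [ 3.5 -1.7  6.1] w 17.0 30.0 tilt [ 0.0019 -0.     -1.    ]
2.7 [[np.float64(0.0031), np.float64(-0.0013)], [np.float64(0.0033), np.float64(-0.001)], [np.float64(0.0033), np.float64(-0.0006)], [np.float64(0.0034), np.float64(-0.0003)], [np.float64(0.0034), np.float64(0.0)], [np.float64(0.0034), np.float64(0.0004)], [np.float64(0.0033), np.float64(0.0007)], [np.float64(0.0032), np.float64(0.001)], [np.float64(0.0031), np.float64(0.0013)], [np.float64(0.003), np.float64(0.0017)]]
```

Call:
jog_arm(
  rows=[
    [0.0031,-0.0013,0,0,0,0,0.1],
    [0.0033,-0.001,0,0,0,0,0.1],
    [0.0033,-0.0006,0,0,0,0,0.1],
    [0.0034,-0.0003,0,0,0,0,0.1],
    [0.0034,0,0,0,0,0,0.1],
    [0.0034,0.0004,0,0,0,0,0.1],
    [0.0033,0.0007,0,0,0,0,0.1],
    [0.0032,0.001,0,0,0,0,0.1],
    [0.0031,0.0013,0,0,0,0,0.1],
    [0.003,0.0017,0,0,0,0,0.1],
  ],
)

```text
clock: 5.78
ee_pos: [586.6, 137.5, 76.5]
tcp_rot: [[-0.24, 0.971, 0.001], [0.971, 0.24, -0.0], [-0.001, 0.001, -1.0]]
contact_force: [1.2, -2.0, 8.1]
grip_width: 17.3
finger_force: 30.0
```

```bash
python3 -c "
from h import *
status()
arc(3.7)"
```

```text
5.78 [586.6 137.5  76.5] guide -17.4 77.9 tool y vs guide x deg 0.07 F [ 1.2 -2.   8.1] w 17.3 30.0 tilt [ 1.3e-03 -3.0e-04 -1.0e+00]
3.7 [[np.float64(0.0028), np.float64(0.0019)], [np.float64(0.0026), np.float64(0.0022)], [np.float64(0.0023), np.float64(0.0025)], [np.float64(0.0021), np.float64(0.0027)], [np.float64(0.0018), np.float64(0.0029)], [np.float64(0.0015), np.float64(0.003)], [np.float64(0.0012), np.float64(0.0032)], [np.float64(0.0009), np.float64(0.0033)], [np.float64(0.0005), np.float64(0.0034)], [np.float64(0.0002), np.float64(0.0034)]]
```

Call:
jog_arm(
  rows=[
    [0.0028,0.0019,0,0,0,0,0.1],
    [0.0026,0.0022,0,0,0,0,0.1],
    [0.0023,0.0025,0,0,0,0,0.1],
    [0.0021,0.0027,0,0,0,0,0.1],
    [0.0018,0.0029,0,0,0,0,0.1],
    [0.0015,0.003,0,0,0,0,0.1],
    [0.0012,0.0032,0,0,0,0,0.1],
    [0.0009,0.0033,0,0,0,0,0.1],
    [0.0005,0.0034,0,0,0,0,0.1],
    [0.0002,0.0034,0,0,0,0,0.1],
  ],
)

```text
clock: 6.62
ee_pos: [609.9, 159.9, 76.5]
tcp_rot: [[-0.24, 0.971, 0.0], [0.971, 0.24, -0.0], [-0.0, 0.0, -1.0]]
contact_force: [-2.7, -0.7, 10.2]
grip_width: 16.9
finger_force: 30.0
```

```bash
python3 -c "
from h import *
status()
arc(4.7);arc(5.7)"
```

```text
6.62 [609.9 159.9  76.5] guide 10.6 94.1 tool y vs guide x deg 0.07 F [-2.7 -0.7 10.2] w 16.9 30.0 tilt [ 1.e-04 -1.e-04 -1.e+00]
4.7 [[np.float64(-0.0001), np.float64(0.0034)], [np.float64(-0.0005), np.float64(0.0034)], [np.float64(-0.0008), np.float64(0.0033)], [np.float64(-0.0011), np.float64(0.0032)], [np.float64(-0.0014), np.float64(0.0031)], [np.float64(-0.0017), np.float64(0.0029)], [np.float64(-0.002), np.float64(0.0027)], [np.float64(-0.0023), np.float64(0.0025)], [np.float64(-0.0025), np.float64(0.0023)], [np.float64(-0.0027), np.float64(0.002)]]
5.7 [[np.float64(-0.0029), np.float64(0.0017)], [np.float64(-0.0031), np.float64(0.0014)], [np.float64(-0.0032), np.float64(0.0011)], [np.float64(-0.0033), np.float64(0.0008)], [np.float64(-0.0034), np.float64(0.0005)], [np.float64(-0.0034), np.float64(0.0001)], [np.float64(-0.0034), np.float64(-0.0002)], [np.float64(-0.0034), np.float64(-0.0006)], [np.float64(-0.0033), np.float64(-0.0009)], [np.float64(-0.0032), np.float64(-0.0012)]]
```

Call:
jog_arm(
  rows=[
    [-0.0001,0.0034,0,0,0,0,0.1],
    [-0.0005,0.0034,0,0,0,0,0.1],
    [-0.0008,0.0033,0,0,0,0,0.1],
    [-0.0011,0.0032,0,0,0,0,0.1],
    [-0.0014,0.0031,0,0,0,0,0.1],
    [-0.0017,0.0029,0,0,0,0,0.1],
    [-0.002,0.0027,0,0,0,0,0.1],
    [-0.0023,0.0025,0,0,0,0,0.1],
    [-0.0025,0.0023,0,0,0,0,0.1],
    [-0.0027,0.002,0,0,0,0,0.1],
  ],
)

```text
clock: 7.45
ee_pos: [641.8, 152.5, 76.5]
tcp_rot: [[-0.24, 0.971, 0.001], [0.971, 0.24, 0.001], [0.0, 0.001, -1.0]]
contact_force: [-0.8, 3.2, 8.9]
grip_width: 17.4
finger_force: 30.0
```

Call:
jog_arm(
  rows=[
    [-0.0029,0.0017,0,0,0,0,0.1],
    [-0.0031,0.0014,0,0,0,0,0.1],
    [-0.0032,0.0011,0,0,0,0,0.1],
    [-0.0033,0.0008,0,0,0,0,0.1],
    [-0.0034,0.0005,0,0,0,0,0.1],
    [-0.0034,0.0001,0,0,0,0,0.1],
    [-0.0034,-0.0002,0,0,0,0,0.1],
    [-0.0034,-0.0006,0,0,0,0,0.1],
    [-0.0033,-0.0009,0,0,0,0,0.1],
    [-0.0032,-0.0012,0,0,0,0,0.1],
  ],
)

```text
clock: 8.28
ee_pos: [652.6, 121.3, 76.5]
tcp_rot: [[-0.24, 0.971, 0.002], [0.971, 0.24, 0.0], [0.0, 0.002, -1.0]]
contact_force: [0.8, 2.1, 6.5]
grip_width: 16.9
finger_force: 30.0
```

```bash
python3 -c "
from h import *
status()
arc(6.7)"
```

```text
8.28 [652.6 121.3  76.5] guide 42.8 46.4 tool y vs guide x deg 0.07 F [0.8 2.1 6.5] w 16.9 30.0 tilt [ 1.6e-03  5.0e-04 -1.0e+00]
6.7 [[np.float64(-0.003), np.float64(-0.0015)], [np.float64(-0.0029), np.float64(-0.0018)], [np.float64(-0.0027), np.float64(-0.0021)], [np.float64(-0.0024), np.float64(-0.0024)], [np.float64(-0.0022), np.float64(-0.0026)], [np.float64(-0.0019), np.float64(-0.0028)], [np.float64(-0.0016), np.float64(-0.003)], [np.float64(-0.0013), np.float64(-0.0031)], [np.float64(-0.001), np.float64(-0.0032)], [np.float64(-0.0007), np.float64(-0.0033)]]
```

Call:
jog_arm(
  rows=[
    [-0.003,-0.0015,0,0,0,0,0.1],
    [-0.0029,-0.0018,0,0,0,0,0.1],
    [-0.0027,-0.0021,0,0,0,0,0.1],
    [-0.0024,-0.0024,0,0,0,0,0.1],
    [-0.0022,-0.0026,0,0,0,0,0.1],
    [-0.0019,-0.0028,0,0,0,0,0.1],
    [-0.0016,-0.003,0,0,0,0,0.1],
  ],
)

```text
clock: 8.87
ee_pos: [640.9, 101.0, 76.5]
tcp_rot: [[-0.24, 0.971, 0.002], [0.971, 0.24, 0.0], [-0.0, 0.002, -1.0]]
contact_force: [2.2, 1.4, 7.4]
grip_width: 16.8
finger_force: 30.0
```

Call:
jog_arm(
  rows=[
    [-0.0013,-0.0031,0,0,0,0,0.1],
    [0,0,0,0,0,0,0.1],
  ],
)

```text
clock: 9.03
ee_pos: [638.1, 98.9, 76.6]
tcp_rot: [[-0.24, 0.971, 0.002], [0.971, 0.24, 0.0], [-0.0, 0.002, -1.0]]
contact_force: [2.9, -0.5, 5.4]
grip_width: 17.2
finger_force: 30.0
```

Call:
jog_arm(
  rows=[
    [-0.0006,-0.0016,0,0,0,0,0.1],
    [0,0,0,0,0,0,0.1],
  ],
)

```text
clock: 9.2
ee_pos: [637.9, 98.8, 76.6]
tcp_rot: [[-0.24, 0.971, 0.004], [0.971, 0.24, 0.001], [0.0, 0.004, -1.0]]
contact_force: [9.2, 5.5, 2.1]
grip_width: 16.8
finger_force: 30.0
```

```bash
python3 -c "
from h import *
status()"
```

```text
9.2 [637.9  98.8  76.6] guide 23.2 28.0 tool y vs guide x deg 0.06 F [9.2 5.5 2.1] w 16.8 30.0 tilt [ 0.0039  0.0013 -1.    ]
```

Call:
jog_arm(
  rows=[
    [-0.0003,-0.0008,0,0,0,0,0.1],
    [0,0,0,0,0,0,0.1],
    [0,0,0,0,0,0,0.1],
    [0,0,0,0,0,0,0.1],
  ],
)

```text
clock: 9.53
ee_pos: [637.8, 98.6, 76.7]
tcp_rot: [[-0.24, 0.971, 0.005], [0.971, 0.24, 0.002], [0.0, 0.005, -1.0]]
contact_force: [12.6, 7.9, -0.3]
grip_width: 17.0
finger_force: 30.0
```

Call:
jog_arm(
  rows=[
    [0,0,0,0,0,0,0.45],
    [0,0,0,0,0,0,0.45],
    [0,0,0,0,0,0,0.45],
    [0,0,-0.02,0,0,0,0.45],
    [0,0,-0.03,0,0,0,0.45],
    [0,0,-0.03,0,0,0,0.45],
    [0,0,0,0,0,0,0.45],
  ],
)

```text
clock: 10.12
ee_pos: [637.7, 97.7, 161.2]
tcp_rot: [[-0.24, 0.971, 0.007], [0.971, 0.24, 0.0], [-0.001, 0.006, -1.0]]
contact_force: [1.9, 0.8, 0.2]
grip_width: 41.3
finger_force: 0.0
```

```bash
python3 -c "
from h import *
import cv2
status()
inv=lambda P:np.round(np.array([[np.cos(g[2]),np.sin(g[2])],[-np.sin(g[2]),np.cos(g[2])]])@(P[:2]-g[:2]),1)
for n,u in [('side',S(219,226)),('side',S(243,262)),('top',T(428,350)),('top',T(337,392))]:print(inv(ray(n,u,99)))
a=snapshot('side')[200:335,250:440];cv2.imwrite('pics/s4.png',cv2.resize(a,None,fx=4,fy=4,interpolation=2))"
```

```text
10.12 [637.7  97.7 161.2] guide 22.7 27.0 tool y vs guide x deg 0.07 F [1.9 0.8 0.2] w 41.3 0.0 tilt [ 6.6e-03  3.0e-04 -1.0e+00]
[-95.8 -17.8]
[-91.  -38.5]
[-94.7 -56. ]
[-102.5   -2.3]
```

View pics/s4.png

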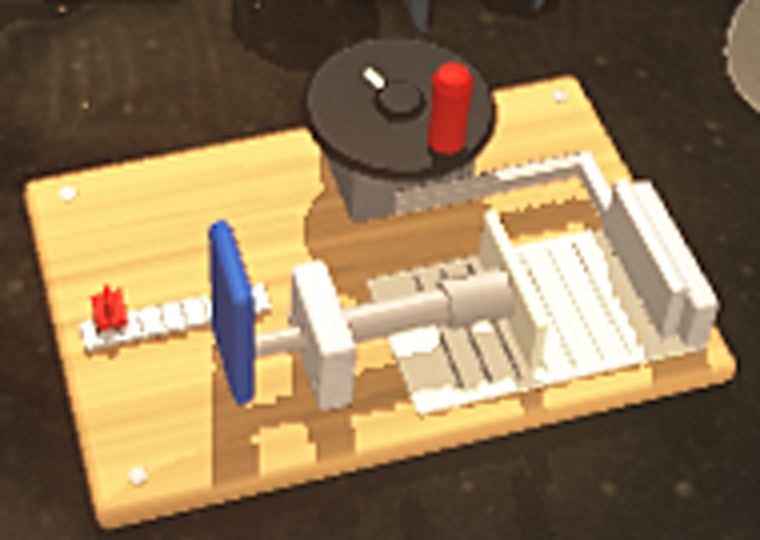

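The fence plate now touches the stop block (px 640,260). Next is the handle.

Call:
jog_arm(
  rows=[
    [-0.015,-0.029,0,0,0,0,0.4],
    [-0.015,-0.029,0,0,0,0,0.4],
    [-0.016,-0.03,0,0,0,0,0.4],
    [-0.016,-0.0297,0,0,0,0,0.4],
    [0,0,0,0,0,0,0.4],
    [0,0,0,0,0,0,0.4],
  ],
)

```text
clock: 10.67
ee_pos: [534.3, 8.3, 155.2]
tcp_rot: [[-0.238, 0.971, -0.002], [0.971, 0.238, 0.0], [0.001, -0.002, -1.0]]
contact_force: [-0.1, -0.1, 0.4]
grip_width: 36.8
finger_force: 0.0
```

```bash
python3 -c "
from h import *
import cv2
status();print(delta(G(g,(-95.3,-35,68))))
a=snapshot('side')[170:330,230:430];cv2.imwrite('pics/s5.png',cv2.resize(a,None,fx=3.7,fy=3.7,interpolation=2))"
```

```text
10.67 [534.3   8.3 155.2] guide -99.0 -35.1 tool y vs guide x deg -0.04 F [-0.1 -0.1  0.4] w 36.8 0.0 tilt [-2.3e-03  1.0e-04 -1.0e+00]
[ 0.1  3.9 87.2]
```

View pics/s5.png

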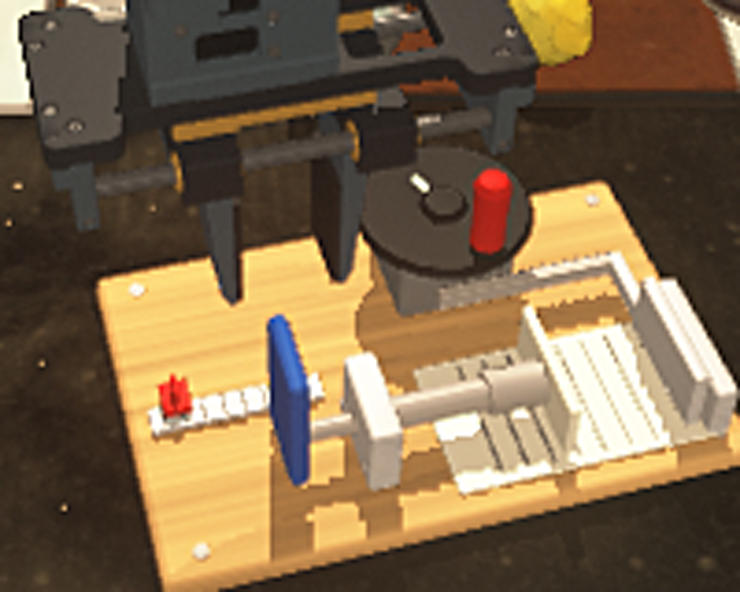

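The fingers (px 232,300 and 342,280) straddle the line of the blue plate's top (280,325). I'll descend and grip.

Call:
jog_arm(
  rows=[
    [0,0.002,0.02,0,0,0,0.4],
    [0,0.001,0.025,0,0,0,0.4],
    [0,0,0.02,0,0,0,0.4],
    [0,0,0.015,0,0,0,0.4],
    [0,0,0.007,0,0,0,0.4],
    [0,0,0,0,0,0,0.4],
  ],
  squeeze=45,
)

```text
clock: 11.22
ee_pos: [538.6, 10.5, 67.2]
tcp_rot: [[-0.24, 0.971, -0.003], [0.971, 0.24, 0.0], [0.001, -0.003, -1.0]]
contact_force: [0.2, 0.4, -0.2]
grip_width: 36.1
finger_force: 0.0
```

Call:
jog_arm(
  rows=[
    [0,0,0,0,0,0,0],
    [0,0,0,0,0,0,0],
    [0,0,0,0,0,0,0],
    [0,0,0,0,0,0,0],
    [0,0,0,0,0,0,0],
    [0,0,0,0,0,0,0],
  ],
)

```text
clock: 11.72
ee_pos: [537.8, 9.6, 69.5]
tcp_rot: [[-0.24, 0.971, -0.002], [0.971, 0.24, -0.0], [0.0, -0.002, -1.0]]
contact_force: [-9.5, -3.4, 8.6]
grip_width: 9.7
finger_force: 45.0
```

```bash
python3 -c "
from h import *
status()"
```

```text
11.72 [537.8   9.6  69.5] guide -95.3 -34.7 tool y vs guide x deg 0.06 F [-9.5 -3.4  8.6] w 9.7 45.0 tilt [-1.9e-03 -4.0e-04 -1.0e+00]
```

Call:
jog_arm(
  rows=[
    [0,-0.004,0,0,0,0,0],
    [0,-0.004,0,0,0,0,0],
    [0,-0.004,0,0,0,0,0],
    [0,-0.004,0,0,0,0,0],
    [0,-0.004,0,0,0,0,0],
    [0,-0.004,0,0,0,0,0],
    [0,-0.004,0,0,0,0,0],
    [0,-0.004,0,0,0,0,0],
    [0,-0.004,0,0,0,0,0],
    [0,0,0,0,0,0,0],
  ],
)

```text
clock: 12.55
ee_pos: [504.9, 1.5, 69.5]
tcp_rot: [[-0.239, 0.971, 0.003], [0.971, 0.239, 0.0], [-0.0, 0.003, -1.0]]
contact_force: [6.4, 7.7, -5.8]
grip_width: 9.9
finger_force: 45.0
```

```bash
python3 -c "
from h import *
import cv2
status()
a=snapshot('side')[230:310,240:340];b=snapshot('top')[200:280,360:460]
r=lambda a:cv2.resize(a,None,fx=4,fy=4,interpolation=2)
cv2.imwrite('pics/c6.png',np.hstack([r(a),r(b)]))"
```

```text
12.55 [504.9   1.5  69.5] guide -129.2 -34.7 tool y vs guide x deg 0.04 F [ 6.4  7.7 -5.8] w 9.9 45.0 tilt [ 2.6e-03  5.0e-04 -1.0e+00]
```

View pics/c6.png

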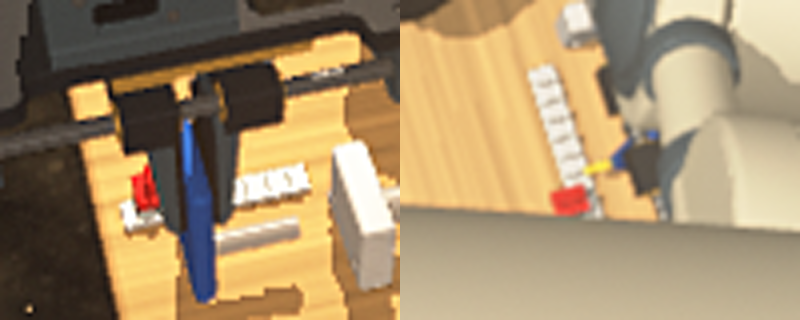

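The pointer tip at (588,170) is still ahead of the mark at (571,200). I'll pull about 6 mm more, then take a close look with a millimetre scale overlaid.

Call:
jog_arm(
  rows=[
    [0,-0.003,0,0,0,0,0],
    [0,-0.003,0,0,0,0,0],
    [0,0,0,0,0,0,0],
    [0,0,0,0,0,0,0],
    [0,0,0,0,0,0,0],
  ],
)

```text
clock: 13.07
ee_pos: [499.8, 0.2, 69.5]
tcp_rot: [[-0.239, 0.971, 0.003], [0.971, 0.239, 0.001], [-0.0, 0.003, -1.0]]
contact_force: [7.7, 8.0, -3.9]
grip_width: 9.8
finger_force: 45.0
```

```bash
python3 -c "
from h import *
import cv2
status()
K=16
def crop(n,im,r,c,y0,z):
    a=cv2.resize(im[r:r+18,c:c+24],None,fx=K,fy=K,interpolation=cv2.INTER_CUBIC)
    for x in range(-150,-90,2):
        p=[((proj(n,G(g,(x,y,z)))-[c,r]+.5)*K).astype(int) for y in (y0,y0+(8 if x%10==0 else 4))]
        cv2.line(a,p[0].tolist(),p[1].tolist(),(0,255,0) if x!=-140 else (255,0,0),1)
    return a
t0=cv2.imread('pics/top0.png');s0=cv2.imread('pics/side0.png');t=snapshot('top')
print(proj('top',G(g,(-138,12,32))),proj('side',G(g,(-138,12,32))))
cv2.imwrite('pics/c7.png',np.vstack([np.hstack([crop('top',t0,240,391,22,32),crop('top',t,240,391,22,32)]),np.hstack([crop('side',s0,266,266,22,32),crop('top',t0,219,395,3,30)])]))"
```

```text
13.07 [4.998e+02 2.000e-01 6.950e+01] guide -134.5 -34.8 tool y vs guide x deg 0.04 F [ 7.7  8.  -3.9] w 9.8 45.0 tilt [ 3.1e-03  6.0e-04 -1.0e+00]
[402.26987568 247.90403339] [277.65501652 272.69983699]
```

View pics/c7.png

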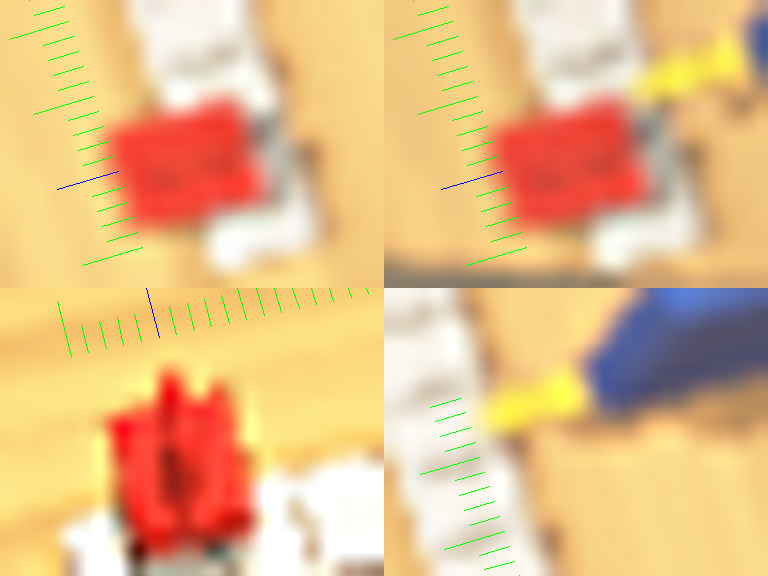

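The scale shows the fin at guide x ≈ -139.6. The pointer is now at about -134.5, so roughly 4.7 mm remain.

Call:
jog_arm(
  rows=[
    [0,-0.0024,0,0,0,0,0],
    [0,-0.0023,0,0,0,0,0],
    [0,0,0,0,0,0,0],
    [0,0,0,0,0,0,0],
    [0,0,0,0,0,0,0],
    [0,0,0,0,0,0,0],
    [0,0,0,0,0,0,0],
  ],
)

```text
clock: 13.7
ee_pos: [495.3, -0.9, 69.4]
tcp_rot: [[-0.239, 0.971, 0.003], [0.971, 0.239, 0.001], [-0.0, 0.003, -1.0]]
contact_force: [8.4, 8.8, -4.2]
grip_width: 9.4
finger_force: 45.0
```

```bash
python3 -c "
from h import *
import cv2
status()
def cen(im,lo,hi,r,c):
    h=cv2.cvtColor(im[r:r+26,c:c+34],cv2.COLOR_BGR2HSV);m=cv2.inRange(h,lo,hi);v,u=np.nonzero(m);return (u+c).min(),(u+c).max(),(u+c).mean().round(2),(v+r).min(),(v+r).max(),(v+r).mean().round(2),len(u)
t0=cv2.imread('pics/top0.png');t=snapshot('top')
for im,r in((t0,219),(t0,240),(t,236)):
  for lo,hi in(((24,150,150),(34,255,255)),((0,170,100),(8,255,255))):
    try:print(r,cen(im,lo,hi,r,390))
    except Exception as e:print(r,'none')
for x in(-95.5,-138,-140):print(x,proj('top',G(g,(x,-5,30))),proj('top',G(g,(x,12,20))))
"
```

```text
13.7 [495.3  -0.9  69.4] guide -139.1 -34.7 tool y vs guide x deg 0.05 F [ 8.4  8.8 -4.2] w 9.4 45.0 tilt [ 3.2e-03  6.0e-04 -1.0e+00]
219 (np.int64(402), np.int64(406), np.float64(403.91), np.int64(225), np.int64(227), np.float64(225.82), 11)
219 none
240 none
240 (np.int64(398), np.int64(406), np.float64(401.79), np.int64(247), np.int64(253), np.float64(249.96), 47)
236 (np.int64(408), np.int64(413), np.float64(410.73), np.int64(245), np.int64(247), np.float64(246.18), 11)
236 (np.int64(398), np.int64(406), np.float64(401.79), np.int64(247), np.int64(253), np.float64(249.96), 47)
-95.5 [403.52492844 225.90216706] [395.04349128 229.06161457]
-138 [410.09641658 245.65809338] [401.49030876 248.67710826]
-140 [410.40833471 246.59581575] [401.79628728 249.6080978 ]
```

Call:
jog_arm(
  rows=[
    [0,-0.0006,0,0,0,0,0],
    [0,0,0,0,0,0,0],
    [0,0,0,0,0,0,0],
    [0,0,0,0,0,0,0],
    [0,0,0,0,0,0,0],
    [0,0,0,0,0,0,0],
    [0,0,0,0,0,0,0],
  ],
)

```text
clock: 14.33
ee_pos: [494.7, -1.1, 69.5]
tcp_rot: [[-0.239, 0.971, 0.003], [0.971, 0.239, 0.001], [-0.0, 0.003, -1.0]]
contact_force: [8.4, 8.3, -3.8]
grip_width: 9.7
finger_force: 45.0
```

```bash
python3 -c "
from h import *
status();print(close_job())"
```

```text
14.33 [494.7  -1.1  69.5] guide -139.7 -34.8 tool y vs guide x deg 0.05 F [ 8.4  8.3 -3.8] w 9.7 45.0 tilt [ 3.3e-03  6.0e-04 -1.0e+00]
the job is handed in; nothing more can be done
None
```

Job handed in at 14.3 s, with no verdict returned: the fence is wound against its end stop, and the pusher is held about 44 mm out with a 45 N grip, its pointer within about 2 mm of the red mark by my camera estimate.

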